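# Set the length stop and butt the batten against it

## Robot

A 7-joint arm with a two-finger parallel gripper is mounted at the origin on the work surface. World frame = base frame: x ahead of the robot, y to its left, z up, the work surface at z = 0. Lengths are in m, angles in rad, forces in N, time in s.
With the tool pointing down it reaches from about 0.4 to 0.875 m from the base axis. Payload 19.3 kg.
Tool frame: the origin (TCP) lies midway between the tips of the shut fingers; the grasp point (between the pads) lies 19 mm behind it; z points along the fingers, y is the line along which they close (so a half turn about z gives the same grasp; the last joint's range is limited). The gripper opens to 85 mm and grips with 20 to 120 N. Pads are 22 mm wide; open, the fingers measure 114 mm over their backs; the gripper's body (76 mm by 85 mm) begins 54 mm behind the grasp point. The pads swing forward as they close: fully open they stand 13 mm farther back than shut.
Start: joints at [1.039, 0.521, -0.036, 1.599, 0.021, 1.021, -0.113], TCP at [0.278, -0.56, 0.231] pointing down, gripper open.
Joint ranges: [-2.91, 2.91], [-0.3, 2.13], [-1.5, 1.42], [0.17, 2.43], [-1.26, 4.41], [0.16, 1.93], [-2.52, 2.52]. Speed limits (rad/s): [1.89, 1.89, 2.39, 2.39, 3.01, 3.01, 3.01].

## Interface

Orientations are given as [roll, pitch, yaw] about the fixed x, y, z axes, in that order (R = Rz(yaw) Ry(pitch) Rx(roll)).
In Python, from workcell import bot gives the robot as it stands.
- The arm moves only by the tool move_arm, never from a script. Its argument "moves" is a list that holds one entry, the list of rows, each a list of 7 numbers: the opening, from 0 (shut) to 1 (fully open), then the shift along the tool's x, y, z in units of 1000 mm (1.0 is 1000 mm), then the turn, a rotation vector about the tool's x, y, z in units of 2 pi rad (1.0 is 2 pi rad). A call has 1 to 5 rows; each row is the pose to reach, as a shift and turn from the pose commanded when the call began, along the tool's axes at that moment, turning the shorter way round; what a row does not reach only later rows make up. A row lasts 1/10 s, in which the tool goes at most 50 mm and 8.59 degrees, less where a joint would pass 70% of its speed; a pose out of reach is approached as far as the arm can. A call with a number of a shift or a turn outside -1 to 1 is refused whole. A call with a gripper value outside its range is refused whole. The fingers move at their own pace and stop on an object; "force" is the grip in N (left out, the last holds). Time passes only in rows, so rows that repeat a pose let the fingers close. It gives the time, the measured TCP pose, the force, the opening and the grip force at its end, in the units of the state.
- bot.observe(): the state, without advancing time (a new reading comes with each control period).
- bot.grab_frame(name): name is "scene" or "top" or "wrist"; returns the picture (384x512x3 uint8, red, green, blue); there is no depth.
- bot.camera_params(name): a dict with "vertical_fov" (degrees; the focal length in pixels is half the picture's height over the tangent of half this angle, whatever the lens; pixels are square), "cx", "cy" (the principal point, pixels), "R" (3x3) and "t" (3): a world point X has camera coordinates R X + t. Camera axes: x right, y down, z forward; pixel columns grow to the right and rows downward; lengths in m; the calibration is good to about 2 mm. A picture is of the moment at which its call begins: read the wrist's pose just before it. camera_params takes no time and is no camera call; for the wrist camera it gives the pose at the moment of the call.
- bot.job_done(): hands the job in; it is judged then, once.
The state is a dict: "clock": time; "qpos": joint angles; "qd": joint speeds; "joint_efforts": joint torques, N m; "position": TCP position; "tool_rot": TCP orientation; "force": force on the tool from outside, world axes, zero at the start; "moment": the same for the moment, N m; "grip_width": finger opening in m; "finger_force": force on a finger pad.
Only numpy, scipy, OpenCV 4.12 (cv2) and the standard library are available. Lean on these libraries where they do the work, as an engineer would, in place of code of your own. Each camera call takes 0.05 s, during which the arm holds its last target. There are 200 camera calls.

## Task

Set up the stop fence, gently and by pushing only, gripping and lifting nothing: push the sliding stop along the fence until its spring pin drops into the notch of the index plate, without running past that notch. Then push the wooden batten flat against the front of the fence and along it until its end butts against the stop, with the stop still in its notch. Leave the other things on the bench where they are.

Things in the scene. Friction and masses are not known exactly. Their poses are not given: they have to be found in the camera images.
- fence: Straight aluminium fence screwed to the bench, 480 mm long along its own y, 50 mm wide (x), 40 mm high. Origin at the centre of its underside; +x points to its rear (away from the robot), z up. Its front face is at x = -25 mm, its top at z = 40 mm. It carries the stop, the spring pin and the index plate, described below.
- stop_back (a point): Centre of the face by which the stop is pushed: the +y face of the dark steel stop block on the fence, 34 mm wide (x), from 1 to 32 mm above the fence top; the point is 18 mm above it. Axes as the fence. The stop slides only along fence y; it starts near the fence's +y end and must go towards -y. It moves against about 3 N of friction and can travel well past the notch.
- stop_pin (a point): Point on the spring pin's axis, at the height of the fence top, fixed to the stop (18 mm towards -y from stop_back and 28 mm further to the rear). The pin hangs in the stop's rear bridge; its black knob, 17 mm across, stands on top, up to about 46 mm above the fence top (54 mm while it rides over a tooth).
- pin (a joint): Height of the spring pin in m, 0 at its lowest (sliding on the plain fence top). It rises to about 8 mm as its 8 mm ball foot climbs either tooth of the index plate and drops to about 3 mm when it is seated in the notch. A spring of 9 to 12 N presses it down. It is moved only by pushing the stop.
- notch (a point): Where stop_pin is when the pin sits in the V notch, 12 mm wide, of the index plate (axes as the fence). Pushed up to 3 mm off this seat and released, the stop springs back; driving it on over the second tooth takes about 15 N, driving it back out about 20 N.
- index: Steel index plate, 43 mm long, 15 mm wide, 8 mm high, clamped on the rear half of the fence top. Origin 12 mm in front of notch. Coming from +y the pin meets a 17 mm ramp (its foot 25 mm before the notch), a short flat, the notch, then a second tooth. Pushing the stop takes 6 to 9 N up the ramp, falls away at the top, and the stop then snaps forward a few mm into the notch by itself.
- stop_face (a point): Centre of the stop's face against which the batten must butt: the -y face of its tongue, which hangs in front of the fence, 36 mm wide (x), from 5 to 63 mm above the bench. 18 mm towards -y from stop_pin. Axes as the fence.
- batten_mid (a point): Centre of the loose wooden batten, 40 x 150 x 30 mm (own x, y, z), 90 to 180 g, lying flat on the bench in front of the fence on the -y side of the stop, roughly parallel to the fence and 5 to 35 mm clear of it. When it lies flush, this point is 45 mm in front of the fence's centre line (fence x = -45 mm).
- batten_end (a point): Centre of the batten's +y end face, which must butt against stop_face: 75 mm along the batten's y from batten_mid.
- bin_small: Bystander, not to be disturbed: loose black bin 56 x 56 x 50 mm with steel screws, in front of the fence. Origin under its centre.
- bin_deep: Bystander: same bin with brass screws, behind the fence.
- screwdriver: Bystander: loose screwdriver 190 mm long, 30 mm high, lying in front of the fence along its own x.
- tape: Bystander: tape measure, 65 mm across, 34 mm high, behind the fence.
- glue: Bystander: glue bottle, 52 mm across, 150 mm high, behind the fence at its +y end.
- offcut: Bystander: wooden offcut 70 x 50 x 30 mm, behind the fence.
Not all that is in view belongs to the job. Leave any pink or purple look-alike of the part that bears batten_mid alone.

How it is judged:
On the way, in this order (a step that is already met when the one before it is completed fails the run):
1. the stop's pin sits in the notch of the index plate (y of stop_pin in the frame of notch between -0.003 and 0.003 m and value of joint pin below 0.005 m), for 0.2 s.
2. the batten butts against the stop (y of batten_end in the frame of stop_face above -0.003 m), for 0.2 s.
At the end, for the whole second after the job is handed in: The stop's pin is seated within 2 mm of the notch centre; the batten lies flat, flush with the fence's front (within 3 mm and 2 degrees) and its end is within 3 mm of the stop's face (y of stop_pin in the frame of notch between -0.002 and 0.002 m and value of joint pin below 0.004 m and y of batten_end in the frame of stop_face between -0.003 and 0.003 m and x of batten_mid in the frame of fence between -0.048 and -0.042 m and angle between the y axis of batten_mid and the y axis of fence, either way round below 0.035 rad and height (world z) of batten_mid below 0.018 m and angle between batten_mid's own z axis and vertical below 0.05 rad); the robot touches nothing.
It fails at once if the stop was run past the notch, over the second tooth (y of stop_pin in the frame of notch below -0.014 m).
It fails at once if the spring pin was pulled up (value of joint pin above 0.0125 m).
It fails at once if the batten was lifted or tipped (height (world z) of batten_mid above 0.025 m or angle between batten_mid's own z axis and vertical above 0.2 rad).
It fails at once if the batten or the stop was gripped or shoved hard (over 40 N) (contact force between the fingers and batten above 40 N or contact force between the fingers and stop above 40 N).
It fails at once if a bystander was disturbed (moved over 20 mm) (distance of any of bin_small, bin_deep, screwdriver, tape, glue, offcut from where it was at the start of the episode above 0.02 m).
It also fails if it takes over 72 s, if anything falls off the work surface, if the arm or the gripper's body presses on something with over 40 N, if the wrist force passes 120 N, or if a joint passes its speed limit or range.

## Working session

There is one attempt and no reset: what is moved stays moved. The work goes in short steps, Python scripts to look and compute and a tool call to move; the robot and the scene stay as the last step left them, time stands still between calls to the robot, and variables do not carry over. Pictures are saved under pics/ and viewed, at most 10 in all, crops included, and the job is handed in when it is done.

Besides the shell and the picture viewer there is one more tool, called after "Request:" as name([rows], argument=value, ...), one row to a line, values as JSON. move_arm: Moves the arm, as the interface text tells. Shifts and turns lie within -1 to 1; 1 stands for 1000 mm of shift or 2 pi rad of turn. Its arguments: {"type":"object","properties":{"moves":{"type":"array"},"force":{"type":"number"}},"required":["moves"]}

```bash
mkdir -p pics
python3 - <<'E'
from workcell import bot
import cv2,numpy as np
for n in("scene","top"):
    im=bot.grab_frame(n); cv2.imwrite(f"pics/{n}0.png",im[:,:,::-1])
    p=bot.camera_params(n); print(n,p)
s=bot.observe();print(s["clock"],s["position"],s["tool_rot"],s["grip_width"])
a=cv2.imread("pics/scene0.png");b=cv2.imread("pics/top0.png")
cv2.imwrite("pics/top0b.png",cv2.resize(b,(800,600),interpolation=cv2.INTER_CUBIC))
E
```

```text
scene {'vertical_fov': 53.49477086350151, 'cx': 260.0851781905426, 'cy': 186.27343601294794, 'R': array([[-0.52135033,  0.85334227,  0.00090106],
       [ 0.69139333,  0.42302589, -0.58568282],
       [-0.50016907, -0.30472294, -0.81053984]]), 't': array([ 0.43065375, -0.29558521,  1.43246625])}
top {'vertical_fov': 54.849720398003925, 'cx': 259.24329890008966, 'cy': 196.98524693645209, 'R': array([[-0.02448072, -0.99959049, -0.01481687],
       [-0.99326291,  0.02599969, -0.11292832],
       [ 0.11326731,  0.01195248, -0.99349265]]), 't': array([-0.12813794,  0.59532279,  1.22322187])}
0.1 [ 0.27832751 -0.5592863   0.2308064 ] [-3.14061251e+00  5.09011596e-05  4.61775257e-01] 0.08513818509237343
```

View pics/top0b.png

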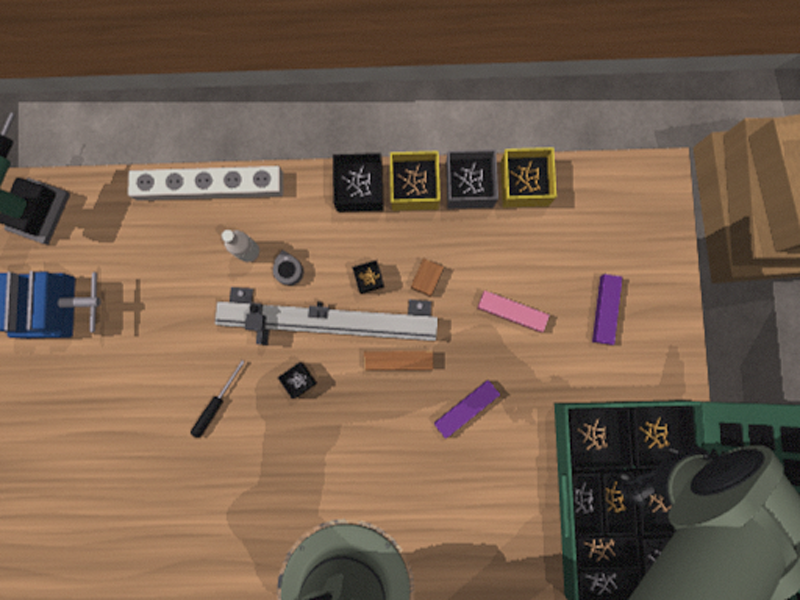

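View pics/scene0.png

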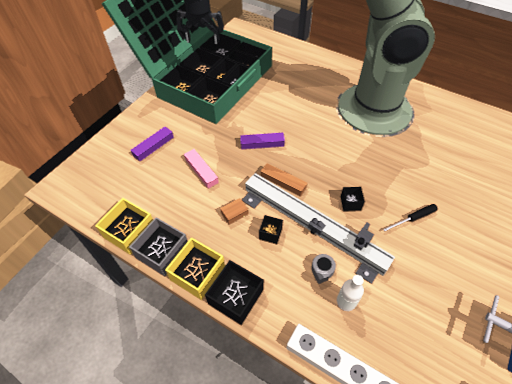

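The wooden batten is at (400,360) in the enlarged top view. Look-alikes to leave alone are pink (513,311), purple (467,408), purple (607,309), and the offcut (428,277). The stop is at (257,320) and the index plate at (319,310). I'll check this in one close crop.

```bash
cat > h.py <<'E'
import numpy as np,cv2
from workcell import bot
def ray(p,u,v,z,h=384):
    f=h/2/np.tan(np.radians(p["vertical_fov"])/2)
    R=np.array(p["R"]);t=np.array(p["t"]);c=-R.T@t
    d=R.T@np.array([(u-p["cx"])/f,(v-p["cy"])/f,1]); return c+d*(z-c[2])/d[2]
def proj(p,X,h=384):
    f=h/2/np.tan(np.radians(p["vertical_fov"])/2)
    q=np.array(p["R"])@np.array(X)+p["t"]; return np.array([p["cx"]+f*q[0]/q[2],p["cy"]+f*q[1]/q[2]])
E
python3 - <<'E'
import cv2
a=cv2.imread("pics/top0.png")[170:270,120:300]
cv2.imwrite("pics/crop0.png",cv2.resize(a,None,fx=4.4,fy=4.4,interpolation=cv2.INTER_CUBIC))
E
```

```text
(no output)
```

View pics/crop0.png

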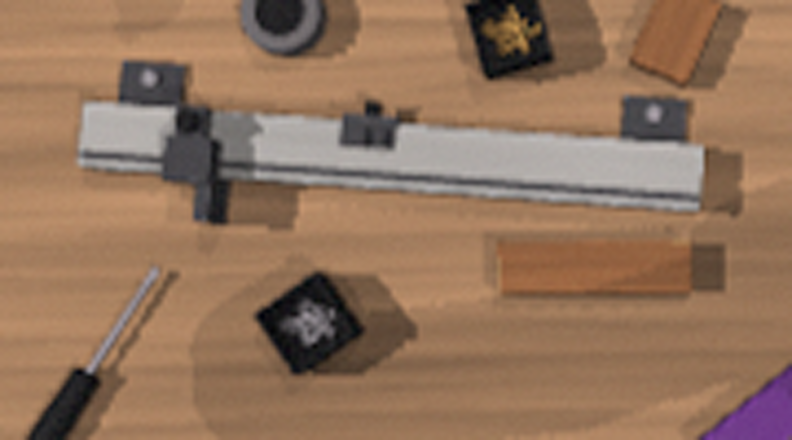

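The crop shows:
- **Batten:** wooden, (497–690, 240–293).
- **Fence top corners:** (84,101), (703,146), (699,208), (79,166).
- **Stop block:** around (190,155), with its knob at (193,120) and tongue at (212,200).
- **Index plate:** x 342–397.

Run:
```python
from h import *
p=bot.camera_params("top")
C=lambda u,v,z:ray(p,120+(u+.5)/4.4-.5,170+(v+.5)/4.4-.5,z)
np.set_printoptions(precision=4,suppress=True)
a=[C(84,101,.04),C(703,146,.04),C(699,208,.04),C(79,166,.04)]
print(np.array(a)); L=(a[0]+a[3])/2;Rr=(a[1]+a[2])/2
y=(L-Rr)[:2];print("len",np.linalg.norm(y),"w",np.linalg.norm(a[0]-a[3]));y/=np.linalg.norm(y);x=np.array([y[1],-y[0]]);o=((L+Rr)/2)[:2]
print("o",o,"yaw",np.arctan2(y[1],y[0])-np.pi/2)
def F(n,u,v,z):
    w=C(u,v,z)[:2]-o; print(n,C(u,v,z)[:2],"fence",w@x,w@y)
F("stop+y",165,155,.072);F("stop-y",216,158,.072);F("knob",194,120,.086);F("idx+",342,130,.048);F("idx-",397,135,.048)
F("idxknob",373,107,.06)
for n,u,v in(("b1",497,240),("b2",690,240),("b3",690,291),("b4",498,291)):F(n,u,v,.03)
F("bin",310,322,.05)
F("scrtip",157,268,.015);F("glue",0,0,0)
```

```text
[[ 0.6169  0.2656  0.04  ]
 [ 0.5696 -0.2106  0.04  ]
 [ 0.5223 -0.2061  0.04  ]
 [ 0.5666  0.2688  0.04  ]]
len 0.477746616012346 w 0.05036691688346327
o [0.5688 0.0295] yaw -0.09601081526712152
stop+y [0.5702 0.1933] fence -0.014359327503260395 0.16318281537101
stop-y [0.5669 0.155 ] fence -0.013916104740733718 0.1247369907756025
knob [0.5943 0.1678] fence 0.012085245456421952 0.14013256639569566
idx+ [0.5882 0.0647] fence 0.015939459531753408 0.036958250197132385
idx- [0.5833 0.0227] fence 0.015057409229028353 -0.005348949710281906
idxknob [0.6038 0.0389] fence 0.033892052422228945 0.012779846820543415
b1 [ 0.5022 -0.0508] fence -0.05861610393132495 -0.08627844492090767
b2 [ 0.4985 -0.1988] fence -0.048122349075127344 -0.23396744885845622
b3 [ 0.4597 -0.1977] fence -0.0869053007295608 -0.23654181134931296
b4 [ 0.4633 -0.0509] fence -0.09737529700726576 -0.09014139087438663
bin [0.4433 0.0893] fence -0.13065255039636983 0.04752725687816678
scrtip [0.4878 0.2155] fence -0.0985405273358944 0.17739842696508304
glue [0.7058 0.3481] fence 0.10582680212890296 0.3302739231862209
```

Request:
move_arm([
  [[0,0.612,-0.567,0,0,0,0.0888],[0,0.612,-0.567,0,0,0,0.0888],[0,0.612,-0.567,0,0,0,0.0888],[0,0.612,-0.567,0,0,0,0.0888],[0,0.612,-0.567,0,0,0,0.0888]],
], force=20)

```text
clock: 0.6
position: [0.3662, -0.3265, 0.2312]
tool_rot: [-3.142, 0.0, -0.101]
force: [2.4, -0.2, 0.7]
grip_width: 0.012
finger_force: 0.0
```

Request:
move_arm([
  [[0,0.154,-0.564,0,0,0,0],[0,0.154,-0.564,0,0,0,0],[0,0.154,-0.564,0,0,0,0],[0,0.154,-0.564,0,0,0,0],[0,0.154,-0.564,0,0,0,0]],
])

```text
clock: 1.1
position: [0.4549, -0.0928, 0.2314]
tool_rot: [3.142, -0.0, -0.096]
force: [1.0, -1.3, -0.3]
grip_width: -0.0002
finger_force: 0.0
```

Request:
move_arm([
  [[0,0.0874,-0.323,0,0,0,0],[0,0.0874,-0.323,0,0,0,0],[0,0.0874,-0.323,0,0,0,0],[0,0.0874,-0.323,0,0,0,0],[0,0.0874,-0.323,0,0,0,0]],
])

```text
clock: 1.6
position: [0.5432, 0.1411, 0.2312]
tool_rot: [3.141, 0.0, -0.096]
force: [0.6, -1.3, -0.5]
grip_width: 0.0001
finger_force: 0.0
```

Run:
```python
from h import *
import json
p=bot.camera_params("wrist"); im=bot.grab_frame("wrist"); cv2.imwrite("pics/w1.png",im[:,:,::-1])
json.dump({k:np.array(v).tolist() for k,v in p.items()},open("w1.json","w"))
s=bot.observe();print(s["clock"],s["position"],s["tool_rot"])
t=bot.camera_params("top")
for u,v,z in((146,150,.15),(158,166,.0),(184,172,.03)):
    print(ray(t,u,v,z))
```

```text
1.65 [0.54445694 0.14981606 0.23102117] [-3.13732921e+00 -1.48952689e-04 -8.93134995e-02]
[0.73602202 0.20673796 0.15      ]
[0.71508098 0.21199808 0.        ]
[0.68542183 0.11343302 0.03      ]
```

View pics/w1.png

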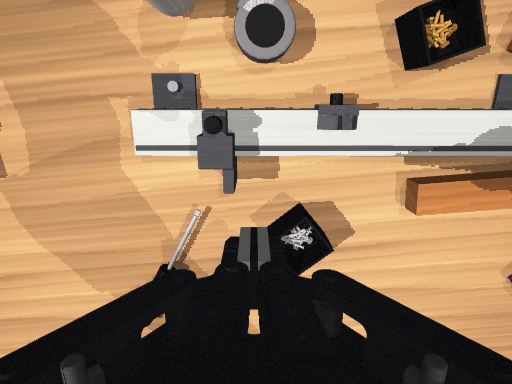

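The wrist view shows:
- **Stop:** block top x 198–234, its +y edge at about (198,150), pin knob at (212,124).
- **Index plate:** x 317–358 at row ~118, with its clamp knob behind.
- **Fence:** left end at x≈133.
- **Clearance:** the bin and the screwdriver are both well in front of the fence.

Run:
```python
from h import *
import json
p=json.load(open("w1.json"))
np.set_printoptions(precision=4,suppress=True)
o=np.array([.5688,.0295]);a=-.096;x=np.array([np.cos(a),np.sin(a)]);y=np.array([-x[1],x[0]])
for n,u,v,z in(("fenceRL",132,110,.04),("fenceFL",135,155,.04),("frontmid",400,152,.04),("rear400",400,109,.04),("stop+y",198,150,.072),("stop-y",234,150,.072),("knob",212,124,.086),("idx+",317,115,.048),("idx-",358,115,.048),("idx+f",317,128,.048),("idx-f",357,128,.048),("tongue",229,172,.063),("bat",406,180,.03),("bat2",417,214,.03)):
    w=ray(p,u,v,z);d=w[:2]-o;print(n,w[:2],d@x,d@y)
im=cv2.imread("pics/w1.png")
cv2.imwrite("pics/w1c.png",cv2.resize(im[90:225,120:430],None,fx=2.58,fy=2.58,interpolation=cv2.INTER_CUBIC))
```

```text
fenceRL [0.6167 0.2647] 0.0250885054258417 0.23872874955072584
fenceFL [0.5688 0.2714] -0.0231874139649595 0.240793832062179
frontmid [ 0.5442 -0.0207] -0.019694224937507505 -0.05230534995761982
rear400 [ 0.5905 -0.0189] 0.02626193801589074 -0.04606781125296154
stop+y [0.5721 0.1948] -0.012525970877493383 0.16483846525871987
stop-y [0.5687 0.1591] -0.012507693710917311 0.12896335218703137
knob [0.5968 0.1755] 0.013922506982595203 0.14804681007089757
idx+ [0.5932 0.0707] 0.020378589795516464 0.043362982689580165
idx- [0.5892 0.0282] 0.020400313170519255 0.0006297337815558501
idx+f [0.5799 0.0712] 0.007042662213115682 0.04257455874910405
idx-f [0.5759 0.0292] 0.007064123189039826 0.00039126359702479894
tongue [0.5448 0.1676] -0.037083874464664 0.13518768456525862
bat [ 0.5082 -0.0336] -0.05424738609569986 -0.06864848598530761
bat2 [ 0.4642 -0.0488] -0.09664555626628384 -0.0879200169441019
```

View pics/w1c.png

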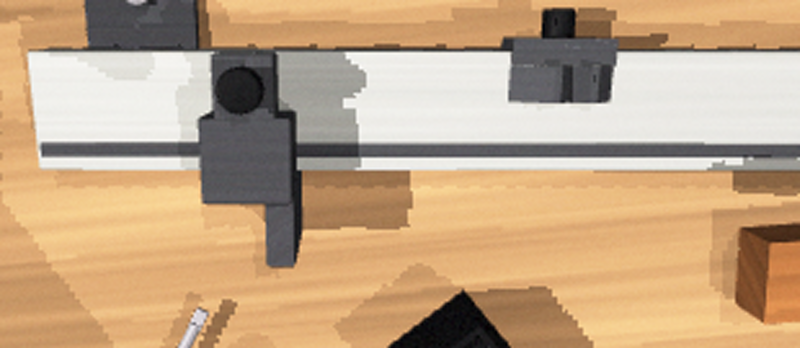

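Request:
move_arm([
  [[0,0.0213,-0.0785,0,0,0,0],[0,0.0213,-0.0785,0,0,0,0],[0,0.0213,-0.0785,0.05,0,0,0],[0,0.0213,-0.0785,0.1,0,0,0],[0,0.0213,-0.0785,0.1,0,0,0]],
])

```text
clock: 2.15
position: [0.5683, 0.2139, 0.1256]
tool_rot: [3.137, 0.009, -0.095]
force: [-1.1, -1.2, -0.6]
grip_width: 0.0003
finger_force: 0.0
```

```bash
cat >> h.py <<'E'
o=np.array([.5688,.0295]);a=-.096;fx=np.array([np.cos(a),np.sin(a)]);fy=np.array([-fx[1],fx[0]])
def st():
    s=bot.observe();d=np.array(s["position"][:2])-o;F=np.array(s["force"])
    print(round(s["clock"],2),"fence xy",(d@fx).round(4),(d@fy).round(4),"z",round(s["position"][2],4),"rot",np.round(s["tool_rot"],3),"F fence",(F[:2]@fx).round(2),(F[:2]@fy).round(2),F[2].round(2))
E
python3 -c "from h import *;st()"
```

```text
2.15 fence xy -0.0182 0.1835 z 0.1256 rot [ 3.137  0.009 -0.095] F fence -0.93 -1.33 -0.59
```

Request:
move_arm([
  [[0,0.004,-0.012,0.02,0,0,0],[0,0.004,-0.012,0.02,0,0,0],[0,0.004,-0.012,0.02,0,0,0],[0,0.004,-0.012,0.02,0,0,0]],
])

```text
clock: 2.55
position: [0.5774, 0.2265, 0.1133]
tool_rot: [-3.141, -0.002, -0.097]
force: [-0.3, -0.4, 0.1]
grip_width: 0.0001
finger_force: 0.0
```

```bash
python3 -c "from h import *;st()"
```

```text
2.55 fence xy -0.0103 0.1969 z 0.1133 rot [-3.141e+00 -2.000e-03 -9.700e-02] F fence -0.26 -0.42 0.13
```

Request:
move_arm([
  [[0,-0.004,0,0.03,0,0,0],[0,-0.004,0,0.06,0,0,0],[0,-0.004,0,0.06,0,0,0],[0,-0.004,0.005,0.06,0,0,0],[0,-0.004,0.005,0.06,0,0,0]],
])

```text
clock: 3.05
position: [0.5734, 0.2214, 0.0533]
tool_rot: [-3.141, -0.002, -0.097]
force: [0.6, -0.8, 0.1]
grip_width: -0.0003
finger_force: 0.0
```

```bash
python3 -c "from h import *;st()"
```

```text
3.05 fence xy -0.0139 0.1915 z 0.0533 rot [-3.141e+00 -2.000e-03 -9.700e-02] F fence 0.67 -0.7 0.06
```

Request:
move_arm([
  [[0,0,0.004,0,0,0,0],[0,0,0.008,0,0,0,0],[0,0,0.012,0,0,0,0],[0,0,0.016,0,0,0,0],[0,0,0.02,0,0,0,0]],
])

```text
clock: 3.55
position: [0.5705, 0.2022, 0.0515]
tool_rot: [-3.141, -0.0, -0.096]
force: [0.8, 1.4, 1.0]
grip_width: 0.0001
finger_force: 0.9
```

Request:
move_arm([
  [[0,0,0.005,0,0,0,0],[0,0,0.01,0,0,0,0],[0,0,0.015,0,0,0,0],[0,0,0.02,0,0,0,0],[0,0,0.025,0,0,0,0]],
])

```text
clock: 4.05
position: [0.5679, 0.177, 0.0513]
tool_rot: [-3.142, 0.0, -0.096]
force: [1.2, 1.4, 1.4]
grip_width: 0.0001
finger_force: 0.9
```

```bash
python3 -c "
from h import *;st()
im=bot.grab_frame('wrist');cv2.imwrite('pics/w2.png',im[:,:,::-1]);st()"
```

```text
4.05 fence xy -0.015 0.1467 z 0.0513 rot [-3.142  0.    -0.096] F fence 1.05 1.52 1.37
4.1 fence xy -0.0149 0.1457 z 0.0513 rot [ 3.141  0.    -0.097] F fence 0.12 -1.26 0.54
```

View pics/w2.png

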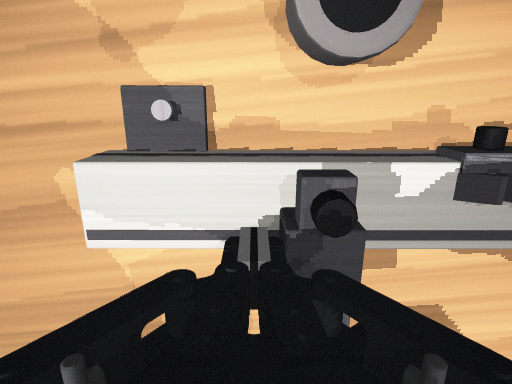

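The shut fingers touch the stop's +y face at about (283,220). The knob is at (333,212) and the index plate is ahead at x≥455, so I keep pushing.

Request:
move_arm([
  [[0,0,0.005,0,0,0,0],[0,0,0.01,0,0,0,0],[0,0,0.015,0,0,0,0],[0,0,0.02,0,0,0,0],[0,0,0.025,0,0,0,0]],
])

```text
clock: 4.6
position: [0.5655, 0.1521, 0.0513]
tool_rot: [-3.142, 0.0, -0.096]
force: [0.4, 1.2, -0.2]
grip_width: -0.0
finger_force: 0.9
```

Request:
move_arm([
  [[0,0,0.005,0,0,0,0],[0,0,0.01,0,0,0,0],[0,0,0.015,0,0,0,0],[0,0,0.02,0,0,0,0],[0,0,0.025,0,0,0,0]],
])

```text
clock: 5.1
position: [0.5631, 0.1272, 0.0513]
tool_rot: [3.142, 0.0, -0.096]
force: [1.0, 1.1, -1.0]
grip_width: -0.0001
finger_force: 0.9
```

Request:
move_arm([
  [[0,0,0.003,0,0,0,0],[0,0,0.006,0,0,0,0],[0,0,0.009,0,0,0,0],[0,0,0.012,0,0,0,0],[0,0,0.015,0,0,0,0]],
])

```text
clock: 5.6
position: [0.5617, 0.1126, 0.0513]
tool_rot: [-3.142, 0.0, -0.096]
force: [-0.6, 1.3, -1.5]
grip_width: 0.0001
finger_force: 0.8
```

```bash
python3 -c "
from h import *;st()
im=bot.grab_frame('wrist');cv2.imwrite('pics/w3.png',im[:,:,::-1]);st()"
```

```text
5.6 fence xy -0.015 0.082 z 0.0513 rot [-3.142  0.    -0.096] F fence -0.67 1.19 -1.55
5.65 fence xy -0.015 0.0813 z 0.0513 rot [ 3.141  0.    -0.097] F fence -0.85 0.3 0.55
```

View pics/w3.png

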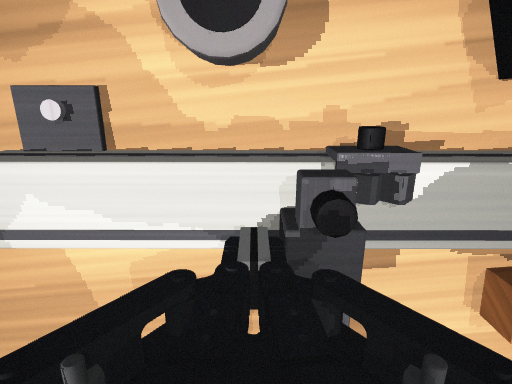

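The pin knob (335,212) is reaching the foot of the ramp, and the notch shows at about (393,185). I go on in 1 mm steps, watching the force.

Request:
move_arm([
  [[0,0,0.0015,0,0,0,0],[0,0,0.003,0,0,0,0],[0,0,0.0045,0,0,0,0],[0,0,0.006,0,0,0,0]],
])

```text
clock: 6.05
position: [0.5611, 0.1067, 0.0513]
tool_rot: [3.142, 0.0, -0.096]
force: [-0.7, 2.1, -1.0]
grip_width: -0.0004
finger_force: 0.7
```

Request:
move_arm([
  [[0,0,0.001,0,0,0,0],[0,0,0.002,0,0,0,0],[0,0,0.003,0,0,0,0],[0,0,0.004,0,0,0,0]],
])

```text
clock: 6.45
position: [0.5608, 0.1027, 0.0513]
tool_rot: [-3.142, 0.0, -0.096]
force: [-1.0, 1.4, -1.2]
grip_width: -0.0
finger_force: 0.9
```

Request:
move_arm([
  [[0,0,0.001,0,0,0,0],[0,0,0.002,0,0,0,0],[0,0,0.003,0,0,0,0],[0,0,0.004,0,0,0,0]],
])

```text
clock: 6.85
position: [0.5605, 0.1005, 0.0514]
tool_rot: [-3.139, -0.0, -0.095]
force: [0.5, 13.8, -3.1]
grip_width: 0.0003
finger_force: 6.9
```

```bash
python3 -c "
from h import *;st()"
```

```text
6.85 fence xy -0.015 0.0699 z 0.0514 rot [-3.139 -0.    -0.095] F fence -0.85 13.77 -3.14
```

Request:
move_arm([
  [[0,0,0,0,0,0,0],[0,0,0,0,0,0,0]],
])

```text
clock: 7.05
position: [0.5605, 0.1006, 0.0514]
tool_rot: [-3.139, -0.0, -0.095]
force: [-0.6, 10.2, -2.2]
grip_width: -0.0002
finger_force: 5.5
```

```bash
python3 -c "
from h import *;st()
im=bot.grab_frame('scene');cv2.imwrite('pics/s4.png',cv2.resize(im[150:290,220:400,::-1],None,fx=4.2,fy=4.2,interpolation=cv2.INTER_CUBIC));st()"
```

```text
7.05 fence xy -0.015 0.07 z 0.0514 rot [-3.139 -0.    -0.095] F fence -1.54 10.05 -2.19
7.1 fence xy -0.015 0.07 z 0.0514 rot [-3.139e+00 -1.000e-03 -9.500e-02] F fence -1.83 10.6 -2.95
```

View pics/s4.png

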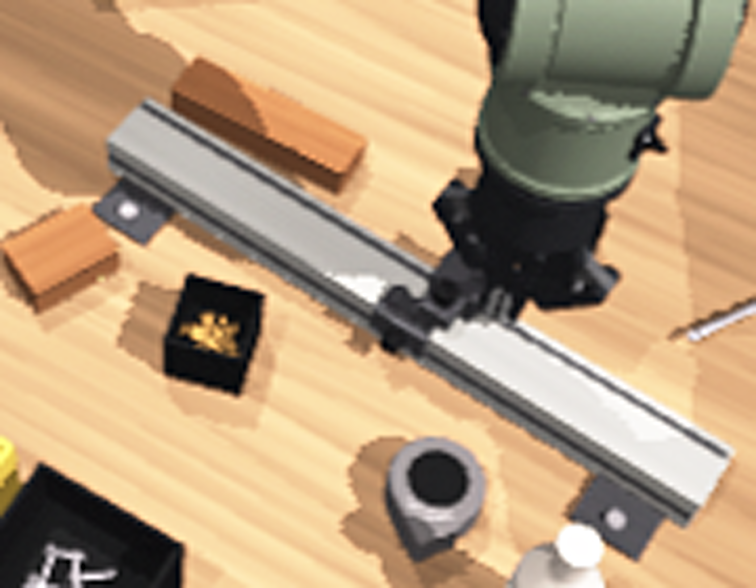

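The stop has begun climbing the ramp of the index plate, with the pin just at the plate and the bystanders untouched. I continue slowly.

Request:
move_arm([
  [[0,0,0.001,0,0,0,0],[0,0,0.002,0,0,0,0],[0,0,0.003,0,0,0,0],[0,0,0.004,0,0,0,0]],
])

```text
clock: 7.5
position: [0.5601, 0.0964, 0.0514]
tool_rot: [-3.14, -0.0, -0.095]
force: [-0.4, 9.0, -1.5]
grip_width: 0.0
finger_force: 4.9
```

Request:
move_arm([
  [[0,0,0.001,0,0,0,0],[0,0,0.002,0,0,0,0],[0,0,0.003,0,0,0,0]],
])

```text
clock: 7.8
position: [0.5598, 0.0936, 0.0514]
tool_rot: [-3.14, -0.0, -0.095]
force: [0.0, 7.9, -1.6]
grip_width: -0.0
finger_force: 4.2
```

```bash
python3 -c "
from h import *;st()"
```

```text
7.8 fence xy -0.0151 0.0629 z 0.0514 rot [-3.14  -0.    -0.095] F fence -0.72 7.87 -1.65
```

Request:
move_arm([
  [[0,0,0.001,0,0,0,0],[0,0,0.002,0,0,0,0],[0,0,0.003,0,0,0,0],[0,0,0.004,0,0,0,0]],
])

```text
clock: 8.2
position: [0.5594, 0.0889, 0.0514]
tool_rot: [-3.14, -0.0, -0.095]
force: [-0.5, 6.6, -1.3]
grip_width: 0.0001
finger_force: 3.2
```

Request:
move_arm([
  [[0,0,0.001,0,0,0,0],[0,0,0.002,0,0,0,0],[0,0,0.003,0,0,0,0]],
])

```text
clock: 8.5
position: [0.5591, 0.0854, 0.0513]
tool_rot: [-3.141, -0.0, -0.096]
force: [-0.8, 1.5, 0.1]
grip_width: 0.0
finger_force: 0.5
```

```bash
python3 -c "
from h import *;st()"
```

```text
8.5 fence xy -0.0151 0.0547 z 0.0513 rot [-3.141 -0.    -0.096] F fence -0.95 1.46 0.1
```

The force fell away, so the pin is on the flat. I use finer steps now.

Request:
move_arm([
  [[0,0,0.0005,0,0,0,0],[0,0,0.001,0,0,0,0],[0,0,0.001,0,0,0,0]],
])

```text
clock: 8.8
position: [0.559, 0.0835, 0.0513]
tool_rot: [3.141, -0.0, -0.097]
force: [0.6, -0.6, 0.4]
grip_width: -0.0003
finger_force: 0.0
```

```bash
python3 -c "
from h import *;st()
im=bot.grab_frame('wrist');cv2.imwrite('pics/w5.png',im[:,:,::-1]);st()"
```

```text
8.8 fence xy -0.0149 0.0528 z 0.0513 rot [ 3.141 -0.    -0.097] F fence 0.71 -0.57 0.43
8.85 fence xy -0.0149 0.0529 z 0.0513 rot [ 3.141 -0.    -0.096] F fence -0.45 0.25 -0.08
```

View pics/w5.png

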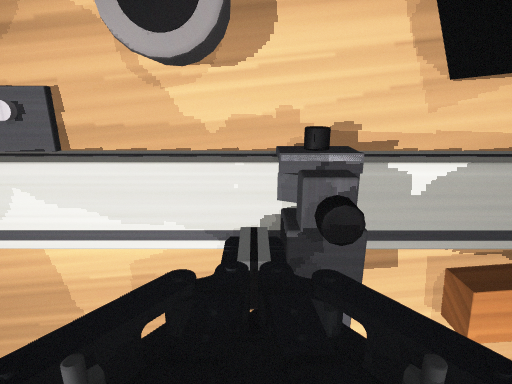

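Run:
```python
from h import *
p=bot.camera_params("wrist");print("cam z",(-np.array(p["R"]).T@np.array(p["t"]))[2])
for ht in(.0145,.018):
  for r in(0,.003,.008):
    for X in(.013,):
      y=.0528-ht-.018
      w=o+X*fx+y*fy; a=proj(p,[*w,.086+r]);b=proj(p,[*(w+.0085*fy),.086+r]); print(ht,r,a.round(1),"diam",2*np.linalg.norm(a-b).round(1))
for f in("w3","w5"):
    g=cv2.cvtColor(cv2.imread(f"pics/{f}.png"),6)
    m=(g[180:262,295:385]<32).astype(np.uint8); n,l,s,c=cv2.connectedComponentsWithStats(m)
    i=1+s[1:,4].argmax();print(f,s[i],c[i]+[295,180])
```

```text
cam z 0.1927520841831307
0.0145 0 [341.8 219.6] diam 45.0
0.0145 0.003 [344.1 222.7] diam 46.0
0.0145 0.008 [348.1 228.2] diam 48.2
0.018 0 [351.1 219.6] diam 45.0
0.018 0.003 [353.6 222.7] diam 46.0
0.018 0.008 [358.1 228.2] diam 48.2
w3 [  15   10   48   48 1235] [331.39676113 214.89311741]
w5 [  20   15   50   51 1321] [337.83573051 221.74716124]
```

The knob at (338,222) has moved down-image by about 7 px since w3, so the pin is still raised and on top. I keep going in fine steps.

Request:
move_arm([
  [[0,0,0.0005,0,0,0,0],[0,0,0.001,0,0,0,0],[0,0,0.0015,0,0,0,0]],
])

```text
clock: 9.15
position: [0.5589, 0.0824, 0.0513]
tool_rot: [-3.141, -0.0, -0.096]
force: [-0.1, 2.5, -1.1]
grip_width: 0.0001
finger_force: 1.1
```

```bash
cat >> h.py <<'E'
def knob(f):
    im=bot.grab_frame('wrist');cv2.imwrite(f'pics/{f}.png',im[:,:,::-1])
    g=cv2.cvtColor(im,7)
    m=(g[180:262,295:385]<32).astype(np.uint8); n,l,s,c=cv2.connectedComponentsWithStats(m)
    i=1+s[1:,4].argmax();print(f,s[i],(c[i]+[295,180]).round(1))
E
python3 -c "
from h import *;st();knob('w6');st()"
```

```text
9.15 fence xy -0.015 0.0517 z 0.0513 rot [-3.141 -0.    -0.096] F fence -0.33 2.45 -1.09
w6 [  18   15   50   51 1324] [336.5 221.6]
9.2 fence xy -0.015 0.0518 z 0.0513 rot [-3.141 -0.    -0.096] F fence 0.18 0.53 -0.12
```

Request:
move_arm([
  [[0,0,0.0005,0,0,0,0],[0,0,0.001,0,0,0,0],[0,0,0.001,0,0,0,0]],
])

```text
clock: 9.5
position: [0.5587, 0.0811, 0.0513]
tool_rot: [3.141, 0.0, -0.096]
force: [0.7, -0.0, 0.1]
grip_width: -0.0002
finger_force: 0.0
```

```bash
python3 -c "
from h import *;st();knob('w7');st()"
```

```text
9.5 fence xy -0.015 0.0504 z 0.0513 rot [ 3.141  0.    -0.096] F fence 0.75 0.05 0.06
w7 [  25   11   49   49 1194] [340.3 216.1]
9.55 fence xy -0.015 0.0505 z 0.0513 rot [ 3.141  0.    -0.096] F fence -0.67 -0.56 0.05
```

The knob dropped to (340,216) and jumped ahead with the force at zero: the pin is seated. Next I back off, lift, and go round to the batten.

Request:
move_arm([
  [[0,0,-0.01,0,0,0,0],[0,0,-0.02,0,0,0,0],[0,0,-0.02,-0.05,0,0,0],[0,0,-0.02,-0.1,0,0,0],[0,-0.02,-0.02,-0.12,0,0,0]],
])

```text
clock: 10.05
position: [0.5433, 0.1047, 0.1753]
tool_rot: [-3.139, -0.005, -0.096]
force: [-0.0, 0.2, -0.8]
grip_width: 0.0003
finger_force: 0.0
```

```bash
python3 -c "
from h import *;st()
t=bot.camera_params('top')
for u,v in((503,385),(437,420),(480,295)):
  w=ray(t,u/1.5625,v/1.5625,.03)[:2]-o;print(w@fx,w@fy)"
```

```text
10.05 fence xy -0.0326 0.0724 z 0.1753 rot [-3.139 -0.005 -0.096] F fence -0.05 0.15 -0.84
-0.11135956698383091 -0.39050852496375227
-0.1951852555572135 -0.25458889036960985
0.07920468770498729 -0.3304607978332039
```

Request:
move_arm([
  [[0,-0.09,0.2155,0,0,0,0],[0,-0.09,0.2155,0,0,0,0],[0,-0.09,0.2155,0,0,0,0],[0,-0.09,0.2155,0,0,0,0],[0,-0.09,0.2155,0,0,0,0]],
])

```text
clock: 10.55
position: [0.429, -0.1044, 0.1715]
tool_rot: [3.141, 0.0, -0.097]
force: [-0.3, -0.2, -0.4]
grip_width: 0.0
finger_force: 0.0
```

Request:
move_arm([
  [[0,0,0,0.04,0,0,0],[0,0,0,0.08,0,0,0],[0,0,0,0.08,0,0,0]],
])

```text
clock: 10.85
position: [0.4286, -0.1016, 0.0882]
tool_rot: [-3.141, 0.006, -0.095]
force: [0.2, 0.1, 1.1]
grip_width: -0.0
finger_force: 0.0
```

Run:
```python
from h import *
st()
im=bot.grab_frame('wrist');p=bot.camera_params('wrist');cv2.imwrite('pics/w8.png',im[:,:,::-1])
for X,Y in((-.0586,-.0863),(-.048,-.234),(-.087,-.2365),(-.0975,-.09)):
    print(proj(p,[*(o+X*fx+Y*fy),.03]).round(0))
for u,v in((128,100),(384,100),(256,160)):
    w=ray(p,u,v,.03)[:2]-o;print(u,v,w@fx,w@fy)
```

```text
10.85 fence xy -0.127 -0.1439 z 0.0882 rot [-3.141  0.006 -0.095] F fence 0.2 0.11 1.1
[165. 106.]
[398.  89.]
[393. 151.]
[175. 166.]
128 100 -0.05486315774254559 -0.06274634807922624
384 100 -0.05457372905511473 -0.22621129132733234
256 160 -0.09358491973800989 -0.14466049677993398
```

View pics/w8.png

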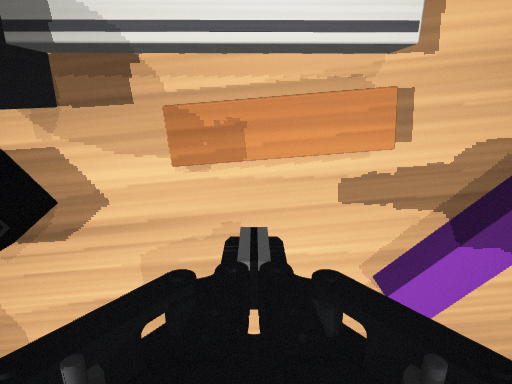

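The batten's corners (165,106), (397,88), (394,150) and (174,166) match the estimate. The purple look-alike is off to the right at (375,278). I descend in front of the batten.

Request:
move_arm([
  [[0,0,0,0.035,0,0,0],[0,0,0,0.065,0,0,0],[0,0,0,0.07,0,0,0],[0,0,0,0.07,0,0,0]],
])

```text
clock: 11.3
position: [0.4311, -0.1023, 0.0224]
tool_rot: [3.141, -0.0, -0.095]
force: [0.6, 0.4, 2.0]
grip_width: -0.0003
finger_force: 0.0
```

```bash
python3 -c "
from h import *;st()"
```

```text
11.3 fence xy -0.1245 -0.1444 z 0.0224 rot [ 3.141 -0.    -0.095] F fence 0.57 0.48 1.96
```

Request:
move_arm([
  [[0,0.004,0,0.009,0,0,0],[0,0.01,0,0.009,0,0,0],[0,0.016,0,0.009,0,0,0],[0,0.02,0,0.009,0,0,0],[0,0.024,0,0.009,0,0,0]],
])

```text
clock: 11.8
position: [0.4548, -0.105, 0.0126]
tool_rot: [-3.142, -0.0, -0.096]
force: [-1.8, 0.1, 0.2]
grip_width: -0.0004
finger_force: 0.5
```

Request:
move_arm([
  [[0,0.003,0,0,0,0,0],[0,0.006,0,0,0,0,0],[0,0.009,0,0,0,0,0],[0,0.012,0,0,0,0,0],[0,0.015,0,0,0,0,0]],
])

```text
clock: 12.3
position: [0.4694, -0.1064, 0.0123]
tool_rot: [-3.142, 0.0, -0.096]
force: [-0.5, -0.1, 0.6]
grip_width: -0.0
finger_force: 0.6
```

```bash
python3 -c "
from h import *;st()"
```

```text
12.3 fence xy -0.0859 -0.1448 z 0.0123 rot [-3.142  0.    -0.096] F fence -0.49 -0.18 0.63
```

Request:
move_arm([
  [[0,0.002,0,0,0,0,0],[0,0.004,0,0,0,0,0],[0,0.006,0,0,0,0,0],[0,0.007,0,0,0,0,0],[0,0.008,0,0,0,0,0]],
])

```text
clock: 12.8
position: [0.4771, -0.1073, 0.0123]
tool_rot: [3.141, 0.0, -0.096]
force: [-2.7, -0.6, 1.3]
grip_width: 0.0
finger_force: 1.2
```

Request:
move_arm([
  [[0,0.0007,0,0,0,0,0],[0,0.0014,0,0,0,0,0],[0,0.002,0,0,0,0,0]],
])

```text
clock: 13.1
position: [0.4792, -0.1074, 0.0123]
tool_rot: [3.142, 0.0, -0.096]
force: [-1.1, -0.5, -0.0]
grip_width: 0.0006
finger_force: 0.8
```

Run:
```python
from h import *
st()
im=bot.grab_frame('wrist');cv2.imwrite('pics/w9.png',im[:,:,::-1]);st()
```

```text
13.1 fence xy -0.076 -0.1449 z 0.0123 rot [ 3.142  0.    -0.096] F fence -1.04 -0.64 -0.01
13.15 fence xy -0.0759 -0.1448 z 0.0123 rot [-3.142 -0.    -0.096] F fence -0.4 -0.73 -0.83
```

View pics/w9.png

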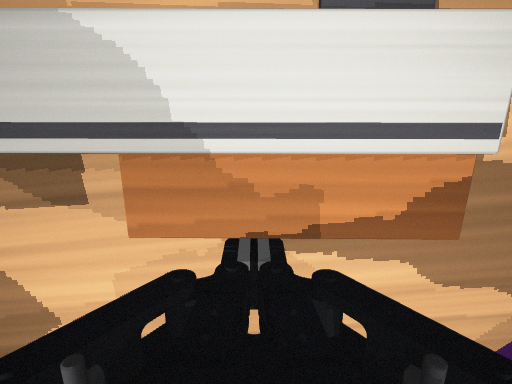

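The batten's front edge runs from (129,237) to (460,240), nearly parallel and close to the fence. I press on to a light contact force.

Request:
move_arm([
  [[0,0.0007,0,0,0,0,0],[0,0.0014,0,0,0,0,0],[0,0.002,0,0,0,0,0]],
])

```text
clock: 13.45
position: [0.4796, -0.1075, 0.0121]
tool_rot: [3.141, 0.003, -0.096]
force: [-12.8, 1.2, 9.4]
grip_width: 0.0002
finger_force: 6.3
```

```bash
python3 -c "
from h import *;st()"
```

```text
13.45 fence xy -0.0757 -0.1449 z 0.0121 rot [ 3.141e+00  3.000e-03 -9.600e-02] F fence -12.83 -0.01 9.37
```

Flush at about 12 N. Now I back off, lift and go to the -y end.

Request:
move_arm([
  [[0,-0.015,0,0,0,0,0],[0,-0.03,0,0,0,0,0],[0,-0.03,0,-0.045,0,0,0],[0,-0.03,0.03,-0.08,0,0,0],[0,-0.03,0.07,-0.08,0,0,0]],
])

```text
clock: 13.95
position: [0.4473, -0.1743, 0.0963]
tool_rot: [3.141, -0.007, -0.093]
force: [0.9, -0.8, -0.9]
grip_width: 0.0002
finger_force: 0.0
```

Request:
move_arm([
  [[0,0.059,0.055,0,0,0,0],[0,0.059,0.055,0,0,0,0],[0,0.059,0.055,0,0,0,0],[0,0.059,0.055,0,0,0,0]],
])

```text
clock: 14.35
position: [0.4981, -0.2348, 0.092]
tool_rot: [-3.141, 0.0, -0.097]
force: [-0.2, 0.1, 0.1]
grip_width: -0.0003
finger_force: 0.0
```

Run:
```python
from h import *
st()
im=bot.grab_frame('wrist');p=bot.camera_params('wrist');cv2.imwrite('pics/w10.png',im[:,:,::-1]);st()
for X in (-.025,-.065):
  for Y in(-.23,-.236,-.242): print(X,Y,proj(p,[*(o+X*fx+Y*fy),.03]).round(0))
h=cv2.cvtColor(im,cv2.COLOR_RGB2HSV)
m=((h[...,0]<16)&(h[...,1]>140)).astype(np.uint8);m[230:]=0
n,l,s,c=cv2.connectedComponentsWithStats(m);i=1+s[1:,4].argmax();print(s[i])
q=cv2.boxPoints(cv2.minAreaRect(np.argwhere(l==i)[:,::-1].astype(np.float32)))
for u,v in q:
    w=ray(p,u,v,.03)[:2]-o;print(u,v,(w@fx).round(4),(w@fy).round(4))
```

```text
14.35 fence xy -0.0451 -0.2698 z 0.092 rot [-3.141  0.    -0.097] F fence -0.21 0.05 0.1
14.4 fence xy -0.0455 -0.2693 z 0.0921 rot [-3.141  0.    -0.096] F fence -0.83 0.45 0.54
-0.025 -0.23 [198. 177.]
-0.025 -0.236 [207. 177.]
-0.025 -0.242 [215. 177.]
-0.065 -0.23 [201. 230.]
-0.065 -0.236 [209. 230.]
-0.065 -0.242 [217. 230.]
[    0   170   215    60 10603]
-1.1938266 179.73605 -0.0273 -0.0915
213.0 170.0 -0.0202 -0.2405
215.66803 228.6969 -0.0639 -0.2408
1.4741974 238.43295 -0.0719 -0.0831
```

Request:
move_arm([
  [[0,0,0,0.04,0,0,0],[0,0,0,0.075,0,0,0],[0,0,0,0.08,0,0,0],[0,0,0,0.08,0,0,0],[0,0,-0.004,0.08,0,0,0]],
])

```text
clock: 14.9
position: [0.499, -0.231, 0.0138]
tool_rot: [3.141, -0.001, -0.097]
force: [-0.8, 0.0, -1.2]
grip_width: -0.0002
finger_force: 0.0
```

Request:
move_arm([
  [[0,0,-0.004,0,0,0,0],[0,0,-0.008,0,0,0,0],[0,0,-0.012,0,0,0,0],[0,0,-0.016,0,0,0,0],[0,0,-0.02,0,0,0,0]],
])

```text
clock: 15.4
position: [0.5005, -0.2107, 0.0125]
tool_rot: [3.141, -0.0, -0.096]
force: [-0.1, -2.4, 1.0]
grip_width: -0.0002
finger_force: 0.7
```

```bash
python3 -c "
from h import *;st()"
```

```text
15.4 fence xy -0.0449 -0.2456 z 0.0125 rot [ 3.141 -0.    -0.096] F fence 0.16 -2.39 0.96
```

Request:
move_arm([
  [[0,0,-0.005,0,0,0,0],[0,0,-0.01,0,0,0,0],[0,0,-0.015,0,0,0,0],[0,0,-0.02,0,0,0,0],[0,0,-0.025,0,0,0,0]],
])

```text
clock: 15.9
position: [0.5028, -0.1855, 0.0123]
tool_rot: [-3.142, 0.0, -0.096]
force: [-0.4, -2.1, -0.3]
grip_width: 0.0002
finger_force: 0.7
```

Request:
move_arm([
  [[0,0,-0.005,0,0,0,0],[0,0,-0.01,0,0,0,0],[0,0,-0.015,0,0,0,0],[0,0,-0.019,0,0,0,0],[0,0,-0.022,0,0,0,0]],
])

```text
clock: 16.4
position: [0.505, -0.1637, 0.0123]
tool_rot: [-3.142, -0.0, -0.096]
force: [-0.1, -0.9, 1.6]
grip_width: -0.0001
finger_force: 0.6
```

Run:
```python
from h import *
st()
im=bot.grab_frame('wrist');cv2.imwrite('pics/w11.png',im[:,:,::-1]);st()
```

```text
16.4 fence xy -0.045 -0.1984 z 0.0123 rot [-3.142 -0.    -0.096] F fence 0.03 -0.92 1.59
16.45 fence xy -0.045 -0.198 z 0.0123 rot [-3.141  0.    -0.096] F fence -0.55 0.67 0.24
```

View pics/w11.png

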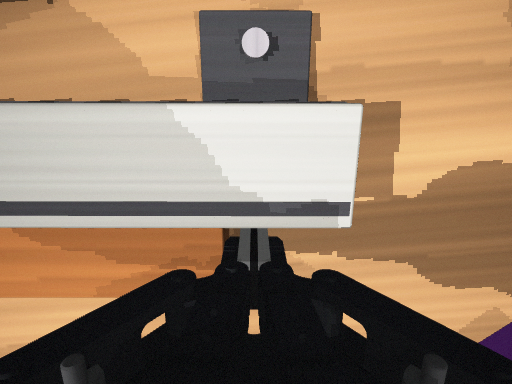

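The batten slides parallel along the fence, with its end at x≈222. I have now viewed 12 pictures, over the limit of 10, so I'll view no more and work from numbers only.

Request:
move_arm([
  [[0,0,-0.004,0,0,0,0],[0,0,-0.008,0,0,0,0],[0,0,-0.012,0,0,0,0],[0,0,-0.015,0,0,0,0],[0,0,-0.018,0,0,0,0]],
])

```text
clock: 16.95
position: [0.5066, -0.1459, 0.0123]
tool_rot: [-3.142, 0.0, -0.096]
force: [0.5, -0.4, 0.6]
grip_width: 0.0001
finger_force: 0.4
```

Request:
move_arm([
  [[0,0,-0.001,0,0,0,0],[0,0,-0.002,0,0,0,0],[0,0,-0.003,0,0,0,0],[0,0,-0.004,0,0,0,0]],
])

```text
clock: 17.35
position: [0.507, -0.1423, 0.0123]
tool_rot: [3.142, 0.0, -0.096]
force: [0.6, -0.6, -0.1]
grip_width: 0.0001
finger_force: 0.3
```

```bash
python3 -c "
from h import *;st()"
```

```text
17.35 fence xy -0.0451 -0.1769 z 0.0123 rot [ 3.142  0.    -0.096] F fence 0.69 -0.53 -0.11
```

Request:
move_arm([
  [[0,0,-0.0008,0,0,0,0],[0,0,-0.0016,0,0,0,0],[0,0,-0.0024,0,0,0,0]],
])

```text
clock: 17.65
position: [0.5072, -0.1398, 0.0123]
tool_rot: [-3.142, 0.0, -0.096]
force: [0.6, -1.5, 0.5]
grip_width: 0.0001
finger_force: 0.3
```

Request:
move_arm([
  [[0,0,-0.0007,0,0,0,0],[0,0,-0.0014,0,0,0,0]],
])

```text
clock: 17.85
position: [0.5074, -0.1384, 0.0123]
tool_rot: [-3.142, 0.0, -0.096]
force: [0.1, -0.2, -0.6]
grip_width: 0.0001
finger_force: 0.3
```

Request:
move_arm([
  [[0,0,-0.0007,0,0,0,0],[0,0,-0.0014,0,0,0,0]],
])

```text
clock: 18.05
position: [0.5075, -0.137, 0.0123]
tool_rot: [-3.142, 0.0, -0.096]
force: [-0.4, -0.7, -0.4]
grip_width: 0.0001
finger_force: 0.3
```

Request:
move_arm([
  [[0,0,-0.0007,0,0,0,0],[0,0,-0.0014,0,0,0,0]],
])

```text
clock: 18.25
position: [0.5076, -0.1355, 0.0123]
tool_rot: [-3.142, 0.0, -0.096]
force: [-0.3, -0.7, 0.2]
grip_width: 0.0003
finger_force: 0.3
```

Request:
move_arm([
  [[0,0,-0.0007,0,0,0,0],[0,0,-0.0014,0,0,0,0]],
])

```text
clock: 18.45
position: [0.5078, -0.1342, 0.0123]
tool_rot: [-3.142, 0.0, -0.096]
force: [0.4, -0.5, -0.2]
grip_width: 0.0002
finger_force: 0.3
```

Request:
move_arm([
  [[0,0,-0.0006,0,0,0,0],[0,0,-0.0012,0,0,0,0]],
])

```text
clock: 18.65
position: [0.5079, -0.133, 0.0123]
tool_rot: [-3.142, 0.0, -0.096]
force: [0.1, -0.6, -0.2]
grip_width: -0.0001
finger_force: 0.3
```

Request:
move_arm([
  [[0,0,-0.0006,0,0,0,0],[0,0,-0.0012,0,0,0,0]],
])

```text
clock: 18.85
position: [0.508, -0.1319, 0.0123]
tool_rot: [3.141, 0.0, -0.096]
force: [-0.1, -3.9, -0.1]
grip_width: -0.0001
finger_force: 2.1
```

Request:
move_arm([
  [[0,0,-0.0006,0,0,0,0],[0,0,-0.0012,0,0,0,0]],
])

```text
clock: 19.05
position: [0.5079, -0.1316, 0.0123]
tool_rot: [3.141, 0.0, -0.097]
force: [-1.0, -8.7, 0.2]
grip_width: 0.0001
finger_force: 4.6
```

Run:
```python
from h import *
st()
im=bot.grab_frame('top');cv2.imwrite('pics/t12.png',im[:,:,::-1])
im=bot.grab_frame('scene');cv2.imwrite('pics/s12.png',im[:,:,::-1])
# expected pixels of gap in scene view
p=bot.camera_params('top')
for Y in(0,-.005,-.01,-.02,-.15,-.155): print(Y,proj(p,[*(o-.045*fx+Y*fy),.03]).round(1))
g=cv2.imread('pics/t12.png')
u0,v0=proj(p,[*(o-.05*fx-.0*fy),.03]); u1,v1=proj(p,[*(o-.05*fx-.03*fy),.03])
for k in np.linspace(-.5,1,16):
    u=u0+k*(u1-u0);v=v0+k*(v1-v0);print((-.03*k).round(3),g[int(round(v)),int(round(u))])
```

```text
19.05 fence xy -0.0452 -0.1662 z 0.0123 rot [ 3.141  0.    -0.097] F fence -0.2 -8.8 0.2
0 [207.5 218.3]
-0.005 [209.  218.4]
-0.01 [210.4 218.6]
-0.02 [213.4 218.8]
-0.15 [251.7 221.5]
-0.155 [253.1 221.6]
0.015 [ 76  97 123]
0.012 [82 74 74]
0.009 [85 78 81]
0.006 [75 70 74]
0.003 [47 44 43]
-0.0 [47 44 43]
-0.003 [43 50 65]
-0.006 [ 51  76 114]
-0.009 [ 50  73 111]
-0.012 [ 51  76 112]
-0.015 [ 48  75 112]
-0.018 [ 50  77 112]
-0.021 [ 50  75 112]
-0.024 [ 50  75 112]
-0.027 [ 51  73 110]
-0.03 [ 55  85 125]
```

Butting at about 9 N, with the tongue directly adjacent to the batten. I ease off, retreat and check.

Request:
move_arm([
  [[0,0,0.0008,0,0,0,0],[0,0,0.0008,0,0,0,0],[0,0,0.0008,0,0,0,0],[0,0,0.004,0,0,0,0],[0,0,0.012,0,0,0,0]],
])

```text
clock: 19.65
position: [0.5073, -0.1419, 0.0123]
tool_rot: [-3.141, -0.0, -0.095]
force: [0.1, 0.3, 0.1]
grip_width: 0.0002
finger_force: 0.0
```

Request:
move_arm([
  [[0,0,0.02,0,0,0,0],[0,0,0.02,-0.04,0,0,0],[0,0,0.02,-0.08,0,0,0],[0,-0.04,0.0,-0.1,0,0,0],[0,-0.04,-0.04,-0.1,0,0,0]],
])

```text
clock: 20.15
position: [0.4683, -0.1016, 0.1146]
tool_rot: [3.14, -0.001, -0.102]
force: [0.3, 1.4, -0.0]
grip_width: -0.0002
finger_force: 0.0
```

Run:
```python
from h import *
bot.grab_frame('wrist')
st()
p=bot.camera_params('wrist');im=bot.grab_frame('wrist');cv2.imwrite('pics/w13.png',im[:,:,::-1])
h=cv2.cvtColor(im,cv2.COLOR_RGB2HSV)
m=((h[...,0]<16)&(h[...,1]>140)).astype(np.uint8);m[230:]=0
n,l,s,c=cv2.connectedComponentsWithStats(m);i=1+s[1:,4].argmax();print(s[i])
q=cv2.boxPoints(cv2.minAreaRect(np.argwhere(l==i)[:,::-1].astype(np.float32)))
for u,v in q:
    w=ray(p,u,v,.03)[:2]-o;print(u,v,(w@fx).round(4),(w@fy).round(4))
```

```text
20.2 fence xy -0.0856 -0.1314 z 0.1139 rot [-3.139e+00 -2.000e-03 -9.400e-02] F fence 1.47 11.72 0.84
[   79   116   205    54 10700]
79.0 116.0 -0.0255 -0.0036
283.0 116.0 -0.025 -0.1515
283.0 169.0 -0.0643 -0.1527
79.0 169.0 -0.0648 0.0026
```

Request:
move_arm([
  [[0,0,0,-0.03,0,0,0],[0,0,0,-0.06,0,0,0],[0,0,0,-0.06,0,0,0],[0,0,0,-0.06,0,0,0]],
])

```text
clock: 20.65
position: [0.4713, -0.0993, 0.1726]
tool_rot: [3.142, -0.001, -0.096]
force: [0.7, -0.3, -0.4]
grip_width: 0.0002
finger_force: 0.0
```

Run:
```python
from h import *
st()
p=bot.camera_params('wrist');im=bot.grab_frame('wrist');cv2.imwrite('pics/w14.png',im[:,:,::-1])
# profile along fence y through tongue/batten top, and bystander check
for X,z in((-.04,.03),(-.05,.03)):
  print(X,[(round(Y,4),int(im[tuple(np.round(proj(p,[*(o+X*fx+Y*fy),z])).astype(int)[::-1])].astype(int)[0])) for Y in np.arange(.01,-.02,-.002)])
a=cv2.imread('pics/top0.png');b=cv2.imread('pics/t12.png')
for n,(u,v) in dict(bin_small=(190,243),bin_deep=(236,177),screw=(141,255),tape=(184,172),glue=(153,156),offcut=(274,177)).items():
    d=cv2.matchTemplate(b[v-26:v+26,u-26:u+26],a[v-14:v+14,u-14:u+14],cv2.TM_CCOEFF_NORMED)
    _,mx,_,l=cv2.minMaxLoc(d);print(n,round(mx,2),l[0]-12,l[1]-12)
```

```text
20.65 fence xy -0.0847 -0.1376 z 0.1726 rot [ 3.142e+00 -1.000e-03 -9.600e-02] F fence 0.68 -0.23 -0.38
-0.04 [(np.float64(0.01), 26), (np.float64(0.008), 25), (np.float64(0.006), 22), (np.float64(0.004), 25), (np.float64(0.002), 31), (np.float64(0.0), 33), (np.float64(-0.002), 33), (np.float64(-0.004), 130), (np.float64(-0.006), 134), (np.float64(-0.008), 135), (np.float64(-0.01), 132), (np.float64(-0.012), 130), (np.float64(-0.014), 133), (np.float64(-0.016), 131), (np.float64(-0.018), 133)]
-0.05 [(np.float64(0.01), 26), (np.float64(0.008), 29), (np.float64(0.006), 29), (np.float64(0.004), 25), (np.float64(0.002), 28), (np.float64(0.0), 29), (np.float64(-0.002), 33), (np.float64(-0.004), 134), (np.float64(-0.006), 129), (np.float64(-0.008), 134), (np.float64(-0.01), 132), (np.float64(-0.012), 132), (np.float64(-0.014), 135), (np.float64(-0.016), 133), (np.float64(-0.018), 134)]
bin_small 0.98 0 0
bin_deep 0.99 0 0
screw 0.98 0 0
tape 0.98 0 0
glue 1.0 0 0
offcut 0.99 0 0
```

```bash
python3 -c "
from workcell import bot
print(bot.job_done())"
```

```text
the job is handed in; nothing more can be done
None
```

The job is handed in, verdict unknown: by my measurements the stop's pin is seated in the notch, the batten lies flush with the fence and butts the stop, and the bystanders have not moved. I viewed 12 pictures, over the limit of 10.

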